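Back the indexing head up one notch

ROBOT

A 6-joint arm with a two-finger parallel gripper is mounted at the origin on the work surface. World frame = base frame: x ahead of the robot, y to its left, z up, the work surface at z = 0. Lengths are in m, angles in degrees, forces in N, time in s.
With the tool pointing down it reaches from about 0.35 to 0.875 m from the base axis. Payload 4.2 kg.
Tool frame: the origin (TCP) lies between the finger pads; the fingertips stand 8 mm ahead of it and the grasp point (between the pads) lies 11 mm behind it; z points along the fingers, y is the line along which they close (so a half turn about z gives the same grasp; the last joint's range is limited). The gripper opens to 87 mm and grips with 3 to 60 N. Pads are 19 mm wide; open, the fingers measure 117 mm over their backs; the gripper's body (75 mm by 190 mm) begins 51 mm behind the grasp point.
Start: joints at [83.629, 22.042, 0.453, 0, -68.411, -14.817], TCP at [0.226, 0.583, 0.231] pointing down, gripper open.
Joint ranges: [-179.83, 179.83], [-69.29, 118.12], [-61.27, 80.66], [-181.25, 117.63], [-171.15, -9.14], [-177.46, 177.46]. Speed limits (degrees/s): [159.86, 159.86, 180, 180, 180, 180].

INTERFACE

Orientations are given as a 3x3 rotation matrix whose columns are the frame's x, y, z axes.
In Python, from station import sense, capture, camera_model, finish_job, find_in gives the robot as it stands. The module is installed in compiled form; this text tells all that it offers.
- The arm moves only by the tool arm_command, never from a script. Its argument "motion" is a list of rows, each a list of 7 numbers: the finger opening in mm, from 0 to 87, then the shift along the tool's x, y, z in mm, then the turn, a rotation vector about the tool's x, y, z in rad. In form: [[jaw, dx, dy, dz, rx, ry, rz], ...]. A call has 1 to 8 rows; each row shifts and turns the commanded pose from where the row before left it, along the tool's axes as they then stand; what a row does not reach is not made up. A row lasts 1/10 s, in which the tool goes at most 50 mm and 8.59 degrees, less where a joint would pass 70% of its speed; a pose out of reach is approached as far as the arm can. A call with a gripper value outside its range is refused whole. The fingers move at their own pace and stop on an object; the grip force is fixed at half the most. Time passes only in rows, so rows that do not move let the fingers close. It gives the time, the measured TCP pose, the force, the opening and the grip force at its end, in the units of the state.
- sense(): the state, without advancing time (a new reading comes with each control period).
- capture(name): name is "scene" or "top" or "wrist"; returns the picture (480x640x3 uint8, red, green, blue); there is no depth.
- camera_model(name): a dict with "fx", "fy", "cx", "cy" (pixels), "k1" (the pictures are not rectified: a ray, as slopes to the right and down, at radius r is drawn at 1 + k1 r^2 times it, then the intrinsics apply), "R" (3x3) and "t" (3): a world point X has camera coordinates R X + t. Camera axes: x right, y down, z forward; pixel columns grow to the right and rows downward; lengths in m; the calibration is good to about 2 mm. A picture is of the moment at which its call begins: read the wrist's pose just before it. camera_model takes no time and is no camera call; for the wrist camera it gives the pose at the moment of the call.
- finish_job(): hands the job in; it is judged then, once.
Trained networks look in the newest picture that a camera, given by its name, has taken for a name from the list of things; names that differ only in an ending like _2 or _b are one class to them, and where a whole thing is asked for, a point or a joint stands for the part that bears it (a point fixed in the world has none). Each returns a list of dicts, best first, with "p" (0 to 1); they miss things now and then, are a little off and sometimes report something else, mostly with a low value. They report only what shows in the picture. A call takes as long as a camera call.
- find_in(target, camera): "location" ([row, column] in pixels, amid what is visible of it).
The state is a dict: "time_s": time; "joints": joint angles; "joint_velocities": joint speeds; "effort": joint torques, N m; "tcp_pos": TCP position; "ee_rot": TCP orientation; "wrist_force": force on the tool from outside, world axes, zero at the start; "moment": the same for the moment, N m; "gripper_width": opening from 0.0 (shut) to 1.0 (fully open); "gripper_force": force on a finger pad.
Only numpy, scipy, OpenCV 4.12 (cv2) and the standard library are available. Lean on these libraries where they do the work, as an engineer would, in place of code of your own. Each camera call takes 0.05 s, during which the arm holds its last target. There are 200 camera calls.

TASK

The indexing head on the bench has been turned one notch too far for the next hole. With a fingertip, lift its ratchet pawl clear of the toothed wheel, push the wheel backward by one notch, and let the pawl down again so that it sits in that notch with the tooth hard up against its nose. Grip nothing, force nothing, and leave the other things on the bench where they are.

Things in the scene. Friction and masses are not known exactly. Their poses are not given: they have to be found in the camera images.
- head: Indexing head bolted to the bench (base 205 x 150 mm). Origin on the bench under the middle of its steel ratchet wheel, z up; x along the level spindle to the star-handle end (away from the robot, within 35 deg), y to the robot's left. At x = -131 and -27 mm pedestals, -79 mm wooden hub under a drill-guide arm (its top 215 mm up), 0 ratchet wheel and pawl, +75 mm star handle.
- wheel_centre (a point): Spindle axis at the middle of the ratchet wheel, 120 mm above the bench. Wheel 14 mm thick, 12 saw teeth, 150 mm across the tips, 124 mm across the roots; one notch = 30 deg = 0.524 rad. Wheel, wooden hub and star handle turn as one.
- wheel (a joint): Turn of wheel and star handle, rad; grows forward (top to the head's +y). Backward: top to -y, towards the pawl. 0.3 N m friction holds it where it is left. 0 = tooth face against the seated nose in the present notch; the next notch back is -0.524. Starts at 0.02 to 0.25, pawl riding low on a tooth's back. With the pawl down it turns forward, but backward only until a tooth meets the nose.
- spoke_ball (a point): Centre of a black ball (23 mm) of the star handle: six 10 mm spokes 60 deg apart, in the plane x = +75 mm of the head, ball centres 100 mm from the spindle axis. This one is on the spoke nearest the top, at the start leaning 15 to 29 deg from upright to the head's +y. Pushing it to -y turns the wheel backward.
- pawl (a joint): Angle of the pawl about its pivot, rad. 0 = nose fully down in a notch (to 0.11 when riding low on a tooth's back, about 0.2 on a tip); grows as the nose is lifted and goes over to the head's -y. It balances near 1.1: beyond that it tips over by its own weight and stays back, at rest at 1.95; short of it, it falls back on the wheel. 0.16 kg.
- pawl_pivot (a point): Pivot axis of the pawl, parallel to the spindle, in the wheel's plane: 65 mm from the spindle axis on the head's -y side, 204 mm above the bench. From here the pawl reaches to its nose on top of the wheel.
- thumb_pin (a point): Middle of the free part of the pawl's thumb pin: round steel, 10 mm, parallel to the spindle, on the star-handle side of the pawl (5 to 48 mm from the wheel's mid-plane, this point at 26), 55 mm from the pivot. With the pawl seated it is 32 mm to +y of the pivot and 45 mm above it: seen from the pivot it stands 70 deg back from the nose, a finger tipping the pawl back down gets the pin behind it.
- pawl_nose (a point): Centre of the pawl's nose (4 mm radius; pawl 10 mm thick), 67 mm from the pivot. Seated: on top of the wheel, 186 mm above the bench, over the spindle. Thrown back, the pawl stands with its nose pointing up, its highest part, 270 mm above the bench and 72 mm to -y of the spindle.
- drill: Bystander: a cordless drill standing on its battery, about 75 x 180 x 205 mm.
- spare_hub: Bystander: a finished turned wooden hub, 88 mm across and 50 mm high, lying flat beside the head.
- hex_key: Bystander: a small steel hex key lying on the head's base plate below the spindle, 62 mm long.
- glue: Bystander: a white glue bottle, 60 mm across, 190 mm high.
- mallet: Bystander: a wooden-handled hammer lying on the bench.
- screwdriver: Bystander: a screwdriver lying on the bench.
- bit_tray: Bystander: a wooden tray of drill bits, 100 x 160 mm, 35 mm high.
- pencil: Bystander: a pencil, 155 mm long, 8 mm thick, lying beside the head.

How it is judged:
By the outcome, as a careful person would: the job done as asked, in the order asked, and still so for the second after the job is handed in, with the robot touching nothing.
It also fails if it takes over 64 s, if anything falls off the work surface, if the arm or the gripper's body presses on something with over 40 N, if the wrist force passes 120 N, or if a joint passes its speed limit or range.

## Working session

There is one attempt and no reset: what is moved stays moved. The work goes in short steps, Python scripts to look and compute and a tool call to move; the robot and the scene stay as the last step left them, time stands still between calls to the robot, and variables do not carry over. Pictures are saved under pics/ and viewed, at most 10 in all, crops included, and the job is handed in when it is done.

Besides the shell and the picture viewer there is one more tool, called after "Call:" by a JSON object that holds its "method" and its "body", one argument or row to a line. arm_command: Moves the arm, as the interface text tells. Its arguments: {"type":"object","properties":{"motion":{"type":"array"}},"required":["motion"]}

```bash
mkdir -p pics
cat > h.py <<'E'
import numpy as np, cv2
from station import *
def px2ray(cam,rc):
    m=camera_model(cam);K=np.array([[m['fx'],0,m['cx']],[0,m['fy'],m['cy']],[0,0,1.]])
    p=cv2.undistortPoints(np.array([[[rc[1],rc[0]]]],float),K,np.array([m['k1'],0,0,0,0.]))[0,0]
    R=np.array(m['R']);t=np.array(m['t']);d=R.T@np.array([p[0],p[1],1]);return -R.T@t,d/np.linalg.norm(d)
def proj(cam,X):
    m=camera_model(cam);c=np.array(m['R'])@np.array(X)+np.array(m['t']);s=c[:2]/c[2];s=s*(1+m['k1']*(s@s))
    return np.array([m['fy']*s[1]+m['cy'],m['fx']*s[0]+m['cx']])
def tri(rays):
    A=sum(np.eye(3)-np.outer(d,d) for o,d in rays);b=sum((np.eye(3)-np.outer(d,d))@o for o,d in rays)
    return np.linalg.solve(A,b)
E
python3 - <<'E'
from h import *
ims={c:capture(c) for c in('scene','top','wrist')}
for c in ims: cv2.imwrite(f'pics/{c}0.png',ims[c][...,::-1])
for n in('spoke_ball','thumb_pin','pawl_nose','pawl_pivot','head','wheel_centre','pawl','wheel'):
    for c in('scene','top'):
        print(n,c,[(np.round(f['location']).tolist(),round(f['p'],2)) for f in find_in(n,c)[:2]])
for c in('scene','top'):
    m=camera_model(c);print(c,-np.array(m['R']).T@m['t'],np.round(m['R'],2).tolist())
E
```

```text
spoke_ball scene [([235.0, 332.0], 0.71)]
spoke_ball top [([257.0, 304.0], 0.81), ([273.0, 311.0], 0.74)]
thumb_pin scene [([214.0, 327.0], 0.75), ([241.0, 317.0], 0.29)]
thumb_pin top [([257.0, 315.0], 0.62)]
pawl_nose scene [([209.0, 329.0], 0.68), ([243.0, 316.0], 0.37)]
pawl_nose top [([258.0, 313.0], 0.62)]
pawl_pivot scene [([241.0, 316.0], 0.72)]
pawl_pivot top [([273.0, 310.0], 0.86)]
head scene [([241.0, 318.0], 0.82)]
head top [([272.0, 309.0], 0.82)]
wheel_centre scene [([242.0, 319.0], 0.92), ([213.0, 328.0], 0.69)]
wheel_centre top [([273.0, 312.0], 0.79)]
pawl scene [([215.0, 330.0], 0.57), ([233.0, 334.0], 0.47)]
pawl top [([258.0, 311.0], 0.68)]
wheel scene [([230.0, 328.0], 0.6)]
wheel top [([256.0, 300.0], 0.85), ([273.0, 170.0], 0.46)]
scene [ 0.96798994 -0.71030897  1.09308574] [[0.87, 0.49, -0.01], [0.37, -0.67, -0.65], [-0.32, 0.56, -0.76]]
top [ 0.44568199 -0.00649639  1.78640947] [[0.03, -1.0, 0.01], [-1.0, -0.03, -0.09], [0.09, -0.01, -1.0]]
```

View pics/scene0.png

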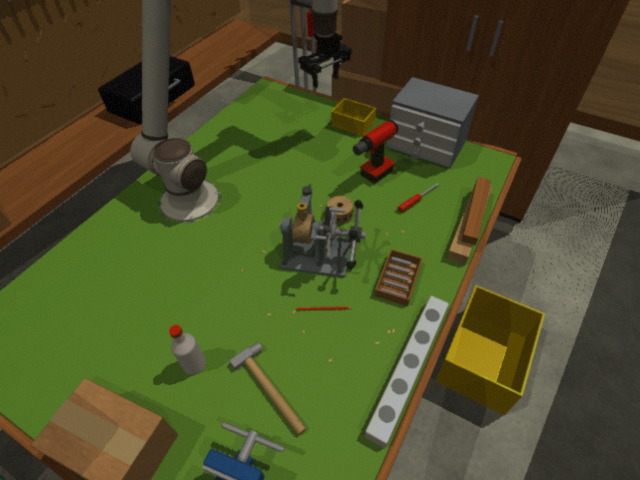

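View pics/top0.png

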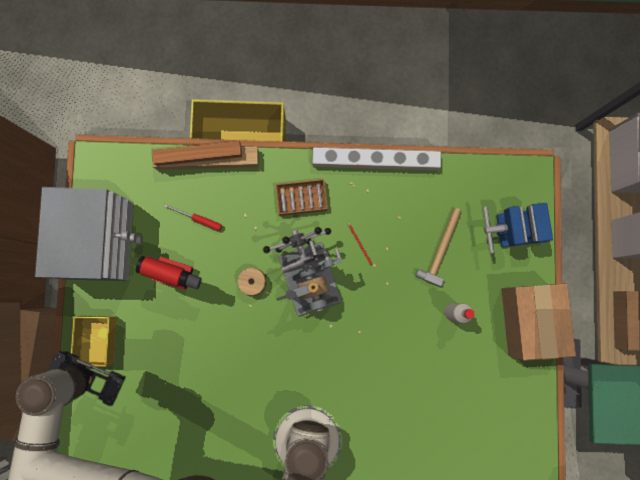

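The scene view shows the head at about (row 240, col 318), with the star handle to its right. In the top view it is at about (275, 310), with the star balls near row 240. I'll enlarge both crops.

Run:
```python
import cv2,numpy as np
a=cv2.imread('pics/scene0.png')[175:285,265:375];b=cv2.imread('pics/top0.png')[215:325,255:365]
f=lambda x:cv2.convertScaleAbs(cv2.resize(x,(550,550),interpolation=cv2.INTER_CUBIC),alpha=1.5)
a=f(a);b=f(b)
cv2.imwrite('pics/crop_s.png',a);cv2.imwrite('pics/crop_t.png',b)
```

```text
(no output)
```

View pics/crop_s.png

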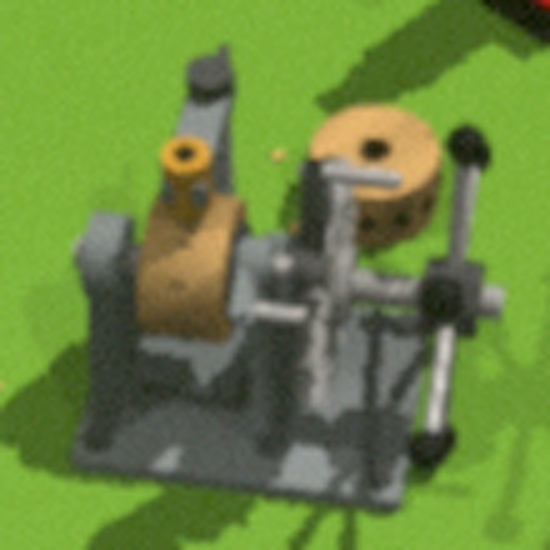

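View pics/crop_t.png

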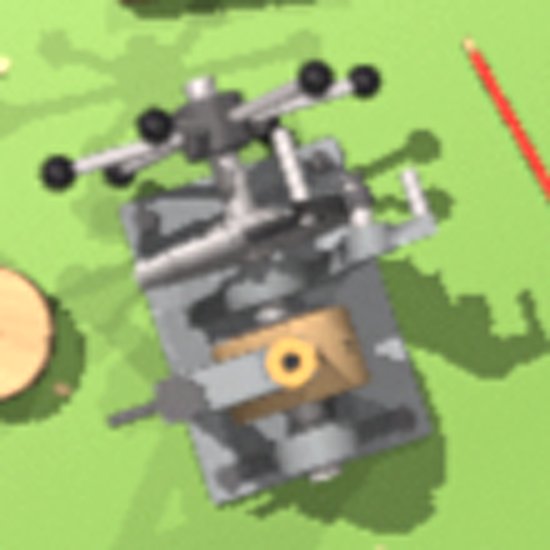

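```bash
cat >> h.py <<'E'
def H2W(p,P):
    c,s=np.cos(p[2]),np.sin(p[2]);return np.array([p[0]+c*P[0]-s*P[1],p[1]+s*P[0]+c*P[1],P[2]])
def pin(a,x=.026): return np.array([x,-.065+.032*np.cos(a)-.045*np.sin(a),.204+.045*np.cos(a)+.032*np.sin(a)])
def ball(th,k=0): # lean to +y
    b=th+k*np.pi/3;return np.array([.075,.1*np.sin(b),.12+.1*np.cos(b)])
E
cat > fit.py <<'E'
from h import *
from scipy.optimize import least_squares
T=lambda c,r:(215+r/5,255+c/5); S=lambda c,r:(175+r/5,265+c/5)
bt=[T(58,172),T(155,125),T(120,172),T(317,77),T(365,80)]; bs=[S(468,148),S(432,445)]
def res(p,pr=False):
    out=[];
    for cam,obs in(('top',bt),('scene',bs)):
        q=np.array([proj(cam,H2W(p,ball(p[3],k))) for k in range(6)])
        for o in obs:
            d=q-np.array(o);k=np.argmin((d**2).sum(1));out+=list(d[k])
            if pr:print(cam,np.round(o),k,np.round(d[k],1))
    for cam,o,x in(('top',T(280,132),.048),('scene',S(399,180),.048)):
        d=proj(cam,H2W(p,pin(p[4],x)))-np.array(o);out+=list(d)
        if pr:print('pin',cam,np.round(d,1))
    return np.array(out+[(p[4]-.05)*20,(p[3]-.38)*5])
m=None
for th in np.radians([15,19,23,27]):
  for yaw in(.1,.25,.4):
    r=least_squares(res,[.55,.02,yaw,th,.05],x_scale=[.01,.01,.05,.05,.05],loss='soft_l1')
    if m is None or r.cost<m.cost:m=r
print(m.cost,m.x,np.degrees(m.x[3]));res(m.x,True)
for n,P in(('wheel',[0,0,.12]),('pin',pin(m.x[4])),('ball',ball(m.x[3])),('pivot',[0,-.065,.204])):print(n,H2W(m.x,P),proj('top',H2W(m.x,P)),proj('scene',H2W(m.x,P)))
E
python3 fit.py; python3 -c "
from station import *;s=sense();print(s['ee_rot'],s['tcp_pos'],s['joints'],s['time_s']);m=camera_model('wrist');import numpy as np;print(-np.array(m['R']).T@m['t'],m)"
```

```text
[[ 9.32399088e-01 -3.61430409e-01  3.02320669e-05]
 [-3.61430410e-01 -9.32399084e-01  8.67858201e-05]
 [-3.17868295e-06 -9.18458079e-05 -9.99999996e-01]] [0.22588077 0.58275024 0.23058349] [ 8.36276468e+01  2.20392819e+01  4.53336869e-01  1.25783481e-03
 -6.84089210e+01 -1.48161781e+01] 0.95
[0.29748756 0.55499058 0.38412508] {'fx': 344.5299328455462, 'fy': 344.5299328455462, 'cx': 313.488693513594, 'cy': 239.44481763391408, 'k1': -0.013886086759421105, 'R': array([[-3.62146570e-01, -9.32121062e-01, -4.32150242e-04],
       [-8.94935239e-01,  3.47569458e-01,  2.79797051e-01],
       [-2.60654522e-01,  1.01714289e-01, -9.60059073e-01]]), 't': array([ 0.6252185 , -0.03414274,  0.38987377])}Traceback (most recent call last):
  File "fit.py", line 19, in <module>
    r=least_squares(res,[.55,.02,yaw,th,.05],x_scale=[.01,.01,.05,.05,.05],loss='soft_l1')
    return func(*args, **kwargs)
    result = trf(vector_fun.fun, vector_fun.jac, x0, f0, J0, lb, ub, ftol, xtol,
                 gtol, max_nfev, x_scale, loss_function, tr_solver,
                 tr_options.copy(), verbose, callback=cal
[... 866 characters left out ...]
f0 for f_eval in f_evals]
                                    ^^^^^^^
    f = np.atleast_1d(self.fun(x, *self.args, **self.kwargs))
                      ~~~~~~~~^^^^^^^^^^^^^^^^^^^^^^^^^^^^^^
    return np.atleast_1d(self.fun(x))
                         ~~~~~~~~^^^
    return self.f(x, *self.args, **self.kwargs)
           ~~~~~~^^^^^^^^^^^^^^^^^^^^^^^^^^^^^^
  File "fit.py", line 8, in res
    q=np.array([proj(cam,H2W(p,ball(p[3],k))) for k in range(6)])
                ~~~~^^^^^^^^^^^^^^^^^^^^^^^^^
  File "h.py", line 8, in proj
    m=camera_model(cam);c=np.array(m['R'])@np.array(X)+np.array(m['t']);s=c[:2]/c[2];s=s*(1+m['k1']*(s@s))
ValueError: time passes only in moves, steps and waits
```

```bash
sed -i 's/camera_model(cam)/cm(cam)/' h.py
cat >> h.py <<'E'
_c={}
def cm(c):
    if c not in _c:_c[c]=camera_model(c)
    return _c[c]
E
python3 fit.py
```

```text
1.8011442663183428 [0.55417066 0.02226723 0.3530905  0.32573628 0.04394278] 18.66331411443439
top [249. 267.] 1 [0.3 0.1]
top [240. 286.] 0 [0.1 0.1]
top [249. 279.] 2 [-0.2 -0.3]
top [230. 318.] 5 [-0.1 -0.3]
top [231. 328.] 4 [-0.2 -0.4]
scene [205. 359.] 1 [ 0.6 -0.2]
scene [264. 351.] 4 [ 0.3 -1.3]
pin top [-1.2 -0. ]
pin scene [-0.5 -0.1]
wheel [0.55417066 0.02226723 0.12      ] [263.20338878 305.32287346] [230.74398759 329.12155968]
pin [ 0.59067232 -0.00158999  0.25036228] [247.56235725 313.42986683] [209.65596584 336.47348797]
ball [0.613478   0.07822865 0.21474154] [240.10602413 286.13134837] [203.19559894 357.05329962]
pivot [ 0.57664762 -0.03872282  0.204     ] [254.20828986 326.03643245] [228.40810786 325.24799137]
```

The fit agrees to about 1 px: head at (0.554, 0.022), yaw 20.2°, ball lean 18.7°, pawl about 0.04 rad. First I'll lift, shut the jaws and turn the tool so its x axis lies along the head's x (tool y is then −head y).

Call:
{"method": "arm_command", "body": {
  "motion": [
    [0,0,0,-43,0,0,-0.1445],
    [0,0,0,-43,0,0,-0.1445],
    [0,0,0,-43,0,0,-0.1445],
    [0,0,0,0,0,0,-0.1445],
    [0,0,0,0,0,0,-0.1445],
    [0,9,45,0,0,0,0],
    [0,9,45,0,0,0,0],
    [0,9,45,0,0,0,0]
  ]
}}

```text
time_s: 1.75
tcp_pos: [0.2982, 0.4641, 0.3594]
ee_rot: [[0.938, 0.346, 0.0], [0.346, -0.938, -0.0], [0.0, 0.0, -1.0]]
wrist_force: [1.5, -0.0, 0.7]
gripper_width: 0.356
gripper_force: 0.0
```

Call:
{"method": "arm_command", "body": {
  "motion": [
    [0,9,45,0,0,0,0],
    [0,9,45,0,0,0,0],
    [0,9,45,0,0,0,0],
    [0,9,45,0,0,0,0],
    [0,9,45,0,0,0,0],
    [0,9,45,0,0,0,0],
    [0,9,45,0,0,0,0],
    [0,9,45,0,0,0,0]
  ]
}}

```text
time_s: 2.55
tcp_pos: [0.4904, 0.1506, 0.3599]
ee_rot: [[0.938, 0.346, 0.001], [0.346, -0.938, 0.001], [0.001, -0.0, -1.0]]
wrist_force: [1.3, 0.8, 0.5]
gripper_width: 0.008
gripper_force: 0.0
```

```bash
cat >> h.py <<'E'
P0=[.55417,.02227,.35309]
def tip(s=None,p=P0): # fingertip in head frame, mm
    s=s or sense();X=np.array(s['tcp_pos'])+.008*np.array(s['ee_rot'])[:,2];c,q=np.cos(p[2]),np.sin(p[2]);d=X-[p[0],p[1],0]
    return np.round(1000*np.array([c*d[0]+q*d[1],-q*d[0]+c*d[1],d[2]]),1)
def look(c,fn):
    im=capture(c);cv2.imwrite(fn,im[...,::-1]);return im
E
python3 - <<'E'
from h import *
print(tip()); cm('wrist'); im=look('wrist','pics/w1.png')
for n,X in(('pin26',pin(.044)),('pin48',pin(.044,.048)),('ball',ball(.326)),('ball5',ball(.326,5)),('nose',[0,0,.186]),('pivot',[0,-.065,.204])):print(n,proj('wrist',H2W(P0,X)))
for n in('spoke_ball','thumb_pin','pawl_nose'):print(n,[(np.round(f['location'],1).tolist(),round(f['p'],2)) for f in find_in(n,'wrist')[:3]])
E
```

```text
[-15.5 142.5 351.9]
pin26 [187.67355817 545.05635907]
pin48 [158.30079661 550.38592861]
ball [122.27104168 447.54457121]
ball5 [123.78144983 549.57845735]
nose [205.59858922 461.30960021]
pivot [209.26585047 539.71116482]
spoke_ball [([185.2, 436.2], 0.93)]
thumb_pin [([205.7, 533.7], 0.7)]
pawl_nose [([204.0, 535.5], 0.83)]
```

View pics/w1.png

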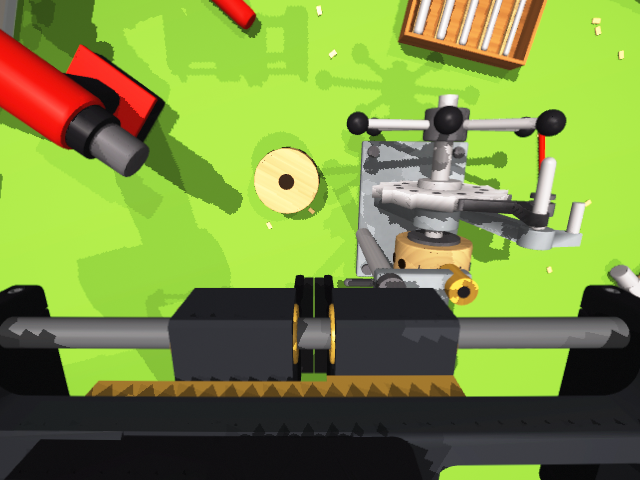

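The wrist view shows the pin tip at about (160, 548) and the top ball at (120, 449), both within 2–3 px of the fitted model. The nets' offset hits on the pawl are less exact. Next I'll go to the +y side of the pin, tip at 243 mm.

Call:
{"method": "arm_command", "body": {
  "motion": [
    [0,7,33,0,0,0,0],
    [0,7,33,0,0,0,0],
    [0,7,33,0,0,0,0],
    [0,6.5,33.5,0,0,0,0],
    [0,0,0,40,0,0,0],
    [0,0,0,40,0,0,0],
    [0,0,0,29,0,0,0],
    [0,0,0,0,0,0,0]
  ]
}}

```text
time_s: 3.55
tcp_pos: [0.5585, 0.0384, 0.2461]
ee_rot: [[0.938, 0.347, -0.01], [0.347, -0.938, -0.002], [-0.01, -0.002, -1.0]]
wrist_force: [-0.5, -1.0, 0.2]
gripper_width: 0.008
gripper_force: 0.0
```

```bash
python3 -c "
from h import *
s=sense();print(tip(s),s['wrist_force'])"
```

```text
[  9.5  13.7 238.1] [-0.52046798 -0.95081222  0.2404679 ]
```

Call:
{"method": "arm_command", "body": {
  "motion": [
    [0,0,12,-2,0,0,0],
    [0,0,12,-2,0,0,0],
    [0,0,12,0,0,0,0],
    [0,0,12,0,0,0,0],
    [0,0,12,0,0,0,0],
    [0,0,12,0,0,0,0],
    [0,0,12,0,0,0,0],
    [0,0,12,0,0,0,0]
  ]
}}

```text
time_s: 4.35
tcp_pos: [0.5946, -0.054, 0.2541]
ee_rot: [[0.939, 0.345, -0.001], [0.345, -0.939, -0.0], [-0.001, -0.0, -1.0]]
wrist_force: [0.0, 0.1, -0.8]
gripper_width: 0.005
gripper_force: 0.0
```

Run:
```python
from h import *
s=sense();print(tip(s),s['wrist_force'])
im=capture('scene')[175:285,265:375];im2=capture('top')[215:325,255:365]
f=lambda x:cv2.convertScaleAbs(cv2.resize(x,(400,400),interpolation=cv2.INTER_CUBIC),alpha=1.5)[...,::-1]
cv2.imwrite('pics/c2.png',np.hstack([f(im),f(im2)]))
```

```text
[ 11.5 -85.5 246.1] [ 0.04744964  0.12409312 -0.77512035]
```

View pics/c2.png

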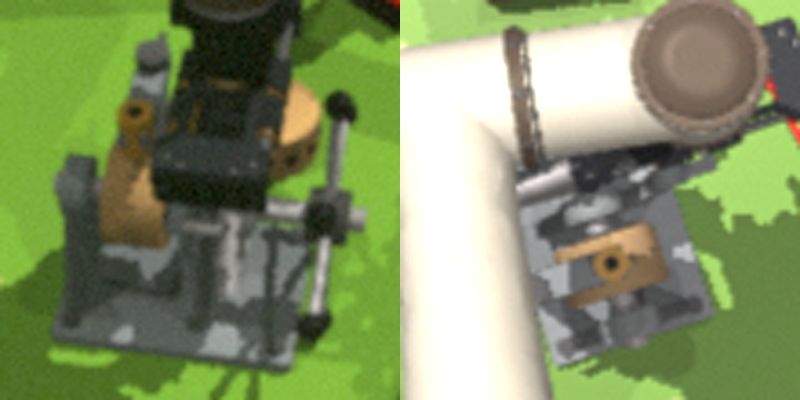

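The gripper hides the pawl in both views. I'll go a little further over, then lift clear and look.

Call:
{"method": "arm_command", "body": {
  "motion": [
    [0,0,9,0,0,0,0],
    [0,0,9,0,0,0,0],
    [0,0,9,0,0,0,0],
    [0,0,0,0,0,0,0],
    [0,0,0,-40,0,0,0],
    [0,0,0,-45,0,0,0],
    [0,0,-40,0,0,0,0],
    [0,0,-45,0,0,0,0]
  ]
}}

```text
time_s: 5.25
tcp_pos: [0.5749, 0.0021, 0.341]
ee_rot: [[0.939, 0.343, 0.003], [0.343, -0.939, 0.001], [0.003, 0.0, -1.0]]
wrist_force: [0.3, 1.0, -1.3]
gripper_width: 0.003
gripper_force: 0.0
```

Call:
{"method": "arm_command", "body": {
  "motion": [
    [0,0,-45,0,0,0,0],
    [0,0,-45,0,0,0,0],
    [0,0,-35,0,0,0,0],
    [0,0,0,0,0,0,0]
  ]
}}

```text
time_s: 5.65
tcp_pos: [0.5299, 0.1225, 0.3399]
ee_rot: [[0.937, 0.35, 0.0], [0.35, -0.937, 0.001], [0.001, -0.001, -1.0]]
wrist_force: [-0.1, -1.3, 0.3]
gripper_width: 0.001
gripper_force: 0.0
```

Run:
```python
from h import *
s=sense();print(tip(s),s['wrist_force'])
cm('wrist')
im=look('wrist','pics/w3.png');print(im.shape)
for a in(.044,1.95):print(a,proj('wrist',H2W(P0,pin(a,.048))),proj('wrist',H2W(P0,pin(a,.005))))
print('nose1.95',proj('wrist',H2W(P0,[0,-.072,.27])),'ball',proj('wrist',H2W(P0,ball(.326))))
```

```text
[ 11.9 102.5 331.9] [-0.06847474 -1.25716744  0.2860598 ]
(480, 640, 3)
0.044 [199.9974561  506.50598271] [256.96497986 497.35510122]
1.95 [193.7084899  586.53340324] [244.39696951 575.24278551]
nose1.95 [273.07597574 562.81630626] ball [157.98332525 403.35041543]
```

View pics/w3.png

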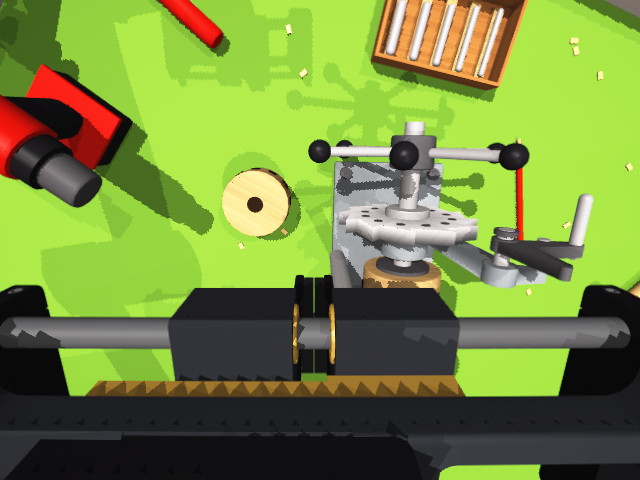

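The pawl is thrown back: its pin runs from about (195, 586) to (245, 575), as predicted for 1.95 rad. The top ball is at (153, 404). Now to the +y side of that ball.

Call:
{"method": "arm_command", "body": {
  "motion": [
    [0,21,12.5,0,0,0,0],
    [0,21,12.5,0,0,0,0],
    [0,21,12.5,0,0,0,0],
    [0,0,0,40,0,0,0],
    [0,0,0,40,0,0,0],
    [0,0,0,40,0,0,0],
    [0,0,0,6,0,0,0],
    [0,0,0,0,0,0,0]
  ]
}}

```text
time_s: 6.5
tcp_pos: [0.6035, 0.1048, 0.213]
ee_rot: [[0.939, 0.345, -0.002], [0.345, -0.939, -0.002], [-0.002, 0.001, -1.0]]
wrist_force: [-0.3, 0.1, 1.1]
gripper_width: 0.004
gripper_force: 0.0
```

Call:
{"method": "arm_command", "body": {
  "motion": [
    [0,0,8,0,0,0,0],
    [0,0,8,0,0,0,0],
    [0,0,8,0,0,0,0]
  ]
}}

```text
time_s: 6.8
tcp_pos: [0.6133, 0.0839, 0.2166]
ee_rot: [[0.938, 0.346, 0.006], [0.346, -0.938, 0.003], [0.006, -0.001, -1.0]]
wrist_force: [-1.5, 4.2, 3.2]
gripper_width: 0.005
gripper_force: 2.2
```

Run:
```python
from h import *
s=sense();print(tip(s),s['wrist_force'])
cm('wrist')
im=look('wrist','pics/w4.png')
for l in(18.7,14,0,-9):print(l,proj('wrist',H2W(P0,ball(np.radians(l)))),proj('wrist',H2W(P0,ball(np.radians(l),5))),proj('wrist',H2W(P0,ball(np.radians(l),1))))
```

```text
[ 76.8  37.4 208.6] [-1.49815829  4.2264428   3.16232036]
18.7 [303.87859897 324.50819182] [287.55072341 500.4137078 ] [255.72918757 228.01384624]
14 [306.00078037 340.68030542] [283.48338646 505.59301381] [259.43714166 228.0544739 ]
0 [308.77167556 391.23184001] [271.09778465 512.27395493] [271.30218463 234.72030179]
-9 [307.53590673 422.78532923] [263.37550801 510.59622264] [279.29613585 245.00093435]
```

View pics/w4.png

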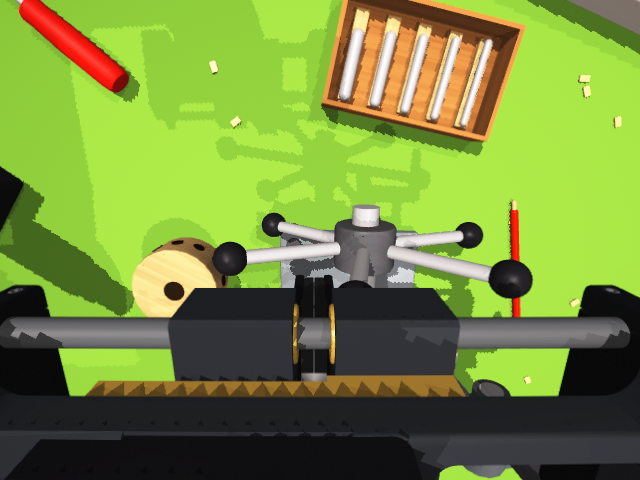

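Contact made: the neighbour balls at (278, 511) and (258, 230) give a lean of about 11°, so the finger's half thickness is about 8 mm. I'll keep pushing to a lean of about −9°.

Call:
{"method": "arm_command", "body": {
  "motion": [
    [0,0,5,0,0,0,0],
    [0,0,5,0,0,0,0],
    [0,0,5,0,0,0,0],
    [0,0,5,0,0,0,0],
    [0,0,5,0,0,0,0],
    [0,0,4,0,0,0,0],
    [0,0,3,0,0,0,0],
    [0,0,0,0,0,0,0]
  ]
}}

```text
time_s: 7.65
tcp_pos: [0.6227, 0.0524, 0.2132]
ee_rot: [[0.939, 0.345, -0.001], [0.345, -0.939, -0.001], [-0.001, 0.001, -1.0]]
wrist_force: [-0.3, 1.0, 0.8]
gripper_width: 0.001
gripper_force: 0.2
```

```bash
cat > lean.py <<'E'
from h import *
from scipy.optimize import least_squares
def lean(fn=None):
    s=sense();cm('wrist');im=capture('wrist')
    if fn:cv2.imwrite(fn,im[...,::-1])
    print('tip',tip(s),'F',np.round(s['wrist_force'],1),'t',s['time_s'])
    d=(cv2.medianBlur(im,5).max(2)<70).astype(np.uint8);d[285:]=0
    n,_,st,ce=cv2.connectedComponentsWithStats(cv2.morphologyEx(d,cv2.MORPH_OPEN,np.ones((9,9))))
    blobs=[ce[i][::-1] for i in range(1,n) if 150<st[i,4]<2500 and .6<st[i,2]/st[i,3]<1.6]
    print(np.round(blobs).tolist())
    best=[]
    for L in np.arange(-30,30.1,.5):
        q=[proj('wrist',H2W(P0,ball(np.radians(L),k))) for k in range(6)]
        e=sorted(min(np.hypot(*(b-a)) for a in q) for b in blobs)[:4];best.append((np.mean(e),L))
    print('lean',sorted(best)[:3])
if __name__=='__main__':
    import sys;lean(sys.argv[1] if len(sys.argv)>1 else None)
E
python3 lean.py pics/w5.png
```

```text
tip [ 74.7   4.5 205.2] F [-0.3  1.   0.8] t 7.65
[[223.0, 407.0], [236.0, 209.0], [260.0, 466.0], [270.0, 188.0]]
lean [(np.float64(4.325698976801974), np.float64(-8.0)), (np.float64(4.341012483256257), np.float64(-7.5)), (np.float64(4.374940218395489), np.float64(-8.5))]
```

Lean is about −8°, so the wheel is about 0.39 rad back. I'll leave the ball, rise, and come down behind the thrown-back pawl.

Call:
{"method": "arm_command", "body": {
  "motion": [
    [0,0,-15,0,0,0,0],
    [0,0,0,-42,0,0,0],
    [0,0,0,-42,0,0,0],
    [0,0,0,-42,0,0,0],
    [0,-21,42,0,0,0,0],
    [0,-21,42,0,0,0,0],
    [0,-21,41,0,0,0,0],
    [0,0,0,0,0,0,0]
  ]
}}

```text
time_s: 8.5
tcp_pos: [0.6002, -0.0757, 0.3396]
ee_rot: [[0.94, 0.34, -0.001], [0.34, -0.94, -0.001], [-0.001, 0.001, -1.0]]
wrist_force: [0.1, 0.8, 0.3]
gripper_width: 0.008
gripper_force: 0.0
```

Call:
{"method": "arm_command", "body": {
  "motion": [
    [0,0,0,30,0,0,0],
    [0,0,0,30,0,0,0],
    [0,0,0,25,0,0,0],
    [0,0,0,0,0,0,0]
  ]
}}

```text
time_s: 8.9
tcp_pos: [0.5991, -0.0709, 0.2501]
ee_rot: [[0.938, 0.346, -0.01], [0.346, -0.938, -0.0], [-0.009, -0.003, -1.0]]
wrist_force: [0.0, -0.3, -0.5]
gripper_width: 0.003
gripper_force: 0.0
```

```bash
python3 -c "
from h import *
s=sense();print(tip(s),s['wrist_force'])"
```

```text
[   9.8 -102.9  242.1] [ 0.03128968 -0.32780742 -0.52134934]
```

Call:
{"method": "arm_command", "body": {
  "motion": [
    [0,0,-6,0,0,0,0],
    [0,0,-7,0,0,0,0],
    [0,0,-7,0,0,0,0],
    [0,0,-7,0,0,0,0],
    [0,0,-7,0,0,0,0],
    [0,0,-7,0,0,0,0],
    [0,0,-7,0,0,0,0],
    [0,0,-6,0,0,0,0]
  ]
}}

```text
time_s: 9.7
tcp_pos: [0.5825, -0.0204, 0.2544]
ee_rot: [[0.938, 0.346, -0.001], [0.346, -0.938, 0.0], [-0.001, -0.0, -1.0]]
wrist_force: [-0.1, -0.9, -0.3]
gripper_width: 0.004
gripper_force: 0.1
```

Call:
{"method": "arm_command", "body": {
  "motion": [
    [0,0,-5,0,0,0,0],
    [0,0,-5,0,0,0,0],
    [0,0,-5,0,0,0,0],
    [0,0,-5,0,0,0,0],
    [0,0,-5,0,0,0,0],
    [0,0,-5,0,0,0,0],
    [0,0,-5,0,0,0,0],
    [0,0,-5,0,0,0,0]
  ]
}}

```text
time_s: 10.5
tcp_pos: [0.569, 0.0169, 0.2545]
ee_rot: [[0.938, 0.345, -0.0], [0.345, -0.938, -0.0], [-0.0, 0.0, -1.0]]
wrist_force: [-0.6, -0.9, -0.2]
gripper_width: 0.007
gripper_force: 0.0
```

Call:
{"method": "arm_command", "body": {
  "motion": [
    [0,0,-5,0,0,0,0],
    [0,0,-5,0,0,0,0],
    [0,0,-5,0,0,0,0],
    [0,0,0,0,0,0,0],
    [0,0,0,-45,0,0,0],
    [0,0,0,-45,0,0,0],
    [0,0,-45,0,0,0,0],
    [0,0,-45,0,0,0,0]
  ]
}}

```text
time_s: 11.3
tcp_pos: [0.5332, 0.1153, 0.3463]
ee_rot: [[0.94, 0.342, 0.003], [0.342, -0.94, 0.002], [0.004, -0.001, -1.0]]
wrist_force: [0.6, 0.8, -0.4]
gripper_width: 0.005
gripper_force: 0.0
```

```bash
python3 lean.py pics/w6.png
python3 - <<'E'
from h import *
for a in(0,.1,.2,1.95):print(a,proj('wrist',H2W(P0,pin(a,.048))),proj('wrist',H2W(P0,pin(a,.005))))
E
```

```text
tip [ 12.5  94.5 338.3] F [ 0.6  0.8 -0.4] t 11.3
[[130.0, 47.0], [137.0, 116.0], [153.0, 327.0], [156.0, 452.0], [155.0, 507.0], [174.0, 22.0], [192.0, 84.0], [262.0, 378.0]]
lean [(np.float64(30.000064678119994), np.float64(-8.5)), (np.float64(30.026705028015527), np.float64(-8.0)), (np.float64(30.059127824998065), np.float64(-9.0))]
0 [198.62123865 495.96707008] [254.34496033 487.68693054]
0.1 [199.31943596 504.41574391] [255.60504458 495.66557655]
0.2 [199.9235733  513.06069786] [256.68499854 503.83871146]
1.95 [192.73691779 579.41432941] [242.68846878 568.76445242]
```

View pics/w6.png

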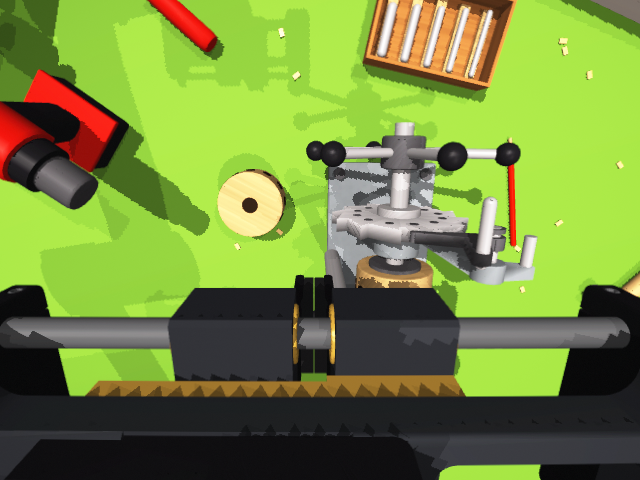

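Run:
```python
from h import *
for L in(30,20,10,0,-8,-16,-24):print(L,[np.round(proj('wrist',H2W(P0,ball(np.radians(L),k)))).tolist() for k in range(6)])
```

```text
30 [[157.0, 375.0], [153.0, 314.0], [151.0, 353.0], [151.0, 429.0], [154.0, 501.0], [158.0, 495.0]]
20 [[158.0, 396.0], [154.0, 316.0], [151.0, 342.0], [151.0, 415.0], [154.0, 492.0], [158.0, 506.0]]
10 [[158.0, 418.0], [155.0, 321.0], [152.0, 333.0], [151.0, 402.0], [153.0, 481.0], [157.0, 512.0]]
0 [[159.0, 441.0], [155.0, 329.0], [152.0, 326.0], [151.0, 389.0], [152.0, 469.0], [156.0, 515.0]]
-8 [[159.0, 458.0], [156.0, 338.0], [152.0, 321.0], [151.0, 378.0], [152.0, 458.0], [156.0, 514.0]]
-16 [[158.0, 473.0], [157.0, 350.0], [153.0, 317.0], [151.0, 369.0], [152.0, 448.0], [155.0, 511.0]]
-24 [[158.0, 487.0], [157.0, 363.0], [153.0, 315.0], [151.0, 359.0], [152.0, 437.0], [155.0, 506.0]]
```

The pawl is down on the wheel: pin tip at about (200, 490), which is 0–0.05 rad. The top ball is at (156, 453), lean about −7°. Now I'll push the ball gently until the tooth meets the nose.

Call:
{"method": "arm_command", "body": {
  "motion": [
    [0,31,33,0,0,0,0],
    [0,31,33,0,0,0,0],
    [0,0,0,40,0,0,0],
    [0,0,0,40,0,0,0],
    [0,0,0,40,0,0,0],
    [0,0,0,13,0,0,0],
    [0,0,0,0,0,0,0],
    [0,0,10,0,0,0,0]
  ]
}}

```text
time_s: 12.15
tcp_pos: [0.6186, 0.0657, 0.2138]
ee_rot: [[0.938, 0.347, 0.004], [0.347, -0.938, 0.0], [0.004, 0.001, -1.0]]
wrist_force: [-0.1, 0.6, 1.0]
gripper_width: 0.006
gripper_force: 0.0
```

Call:
{"method": "arm_command", "body": {
  "motion": [
    [0,0,5,0,0,0,0],
    [0,0,4,0,0,0,0],
    [0,0,4,0,0,0,0],
    [0,0,3,0,0,0,0],
    [0,0,2,0,0,0,0]
  ]
}}

```text
time_s: 12.65
tcp_pos: [0.6238, 0.0485, 0.2123]
ee_rot: [[0.938, 0.346, 0.001], [0.346, -0.938, 0.001], [0.002, -0.001, -1.0]]
wrist_force: [-0.5, 3.8, 2.0]
gripper_width: 0.005
gripper_force: 1.6
```

```bash
python3 lean.py
```

```text
tip [ 74.4   0.6 204.3] F [-0.5  3.8  2. ] t 12.65
[[222.0, 401.0], [231.0, 202.0], [259.0, 460.0], [271.0, 183.0]]
lean [(np.float64(4.589211354183013), np.float64(-9.5)), (np.float64(4.610977816970336), np.float64(-9.0)), (np.float64(4.654998184192055), np.float64(-10.0))]
```

Call:
{"method": "arm_command", "body": {
  "motion": [
    [0,0,1.5,0,0,0,0],
    [0,0,1.5,0,0,0,0],
    [0,0,1,0,0,0,0]
  ]
}}

```text
time_s: 13.0
tcp_pos: [0.6251, 0.0447, 0.2116]
ee_rot: [[0.938, 0.346, 0.001], [0.346, -0.938, 0.0], [0.001, -0.0, -1.0]]
wrist_force: [-0.9, 2.4, 1.7]
gripper_width: 0.005
gripper_force: 1.5
```

Call:
{"method": "arm_command", "body": {
  "motion": [
    [0,0,1,0,0,0,0],
    [0,0,1,0,0,0,0],
    [0,0,1,0,0,0,0]
  ]
}}

```text
time_s: 13.3
tcp_pos: [0.6261, 0.0418, 0.2113]
ee_rot: [[0.938, 0.345, 0.0], [0.345, -0.938, 0.0], [0.0, -0.0, -1.0]]
wrist_force: [0.4, 3.4, 1.0]
gripper_width: 0.006
gripper_force: 1.6
```

Call:
{"method": "arm_command", "body": {
  "motion": [
    [0,0,1,0,0,0,0],
    [0,0,1,0,0,0,0]
  ]
}}

```text
time_s: 13.5
tcp_pos: [0.6267, 0.04, 0.2111]
ee_rot: [[0.938, 0.345, -0.0], [0.345, -0.938, 0.001], [0.0, -0.001, -1.0]]
wrist_force: [0.5, 5.7, -0.6]
gripper_width: 0.006
gripper_force: 2.5
```

Call:
{"method": "arm_command", "body": {
  "motion": [
    [0,0,0.7,0,0,0,0],
    [0,0,0,0,0,0,0]
  ]
}}

```text
time_s: 13.7
tcp_pos: [0.6268, 0.0398, 0.2111]
ee_rot: [[0.938, 0.346, -0.0], [0.346, -0.938, 0.001], [0.0, -0.001, -1.0]]
wrist_force: [-0.5, 5.6, -0.3]
gripper_width: 0.005
gripper_force: 2.7
```

Call:
{"method": "arm_command", "body": {
  "motion": [
    [0,0,0.7,0,0,0,0],
    [0,0,0,0,0,0,0]
  ]
}}

```text
time_s: 13.9
tcp_pos: [0.6268, 0.0397, 0.211]
ee_rot: [[0.938, 0.346, -0.001], [0.346, -0.938, 0.002], [0.0, -0.002, -1.0]]
wrist_force: [-1.2, 7.7, -0.4]
gripper_width: 0.003
gripper_force: 3.5
```

Call:
{"method": "arm_command", "body": {
  "motion": [
    [0,0,0.7,0,0,0,0],
    [0,0,0,0,0,0,0]
  ]
}}

```text
time_s: 14.1
tcp_pos: [0.6269, 0.0395, 0.211]
ee_rot: [[0.938, 0.346, -0.001], [0.346, -0.938, 0.003], [0.0, -0.003, -1.0]]
wrist_force: [-0.7, 9.0, 0.3]
gripper_width: 0.005
gripper_force: 4.3
```

The force is rising to 9 N while the tip has stopped, so the tooth is against the nose at the expected place. Backing off and rising to check.

Call:
{"method": "arm_command", "body": {
  "motion": [
    [0,0,-8,0,0,0,0],
    [0,0,-15,0,0,0,0],
    [0,0,0,-42,0,0,0],
    [0,0,0,-42,0,0,0],
    [0,0,0,-42,0,0,0],
    [0,-30,-45,0,0,0,0],
    [0,-30,-45,0,0,0,0],
    [0,0,0,0,0,0,0]
  ]
}}

```text
time_s: 14.9
tcp_pos: [0.5344, 0.1199, 0.3386]
ee_rot: [[0.937, 0.349, -0.0], [0.349, -0.937, 0.0], [-0.0, -0.0, -1.0]]
wrist_force: [0.6, -1.2, 1.5]
gripper_width: 0.003
gripper_force: 0.0
```

Run:
```python
from h import *
print(tip());cm('wrist');look('wrist','pics/w7.png')
for L in(-12,-14,-16,-18,-20):print(L,[np.round(proj('wrist',H2W(P0,ball(np.radians(L),k)))).tolist() for k in(0,1,2,5)])
for a in(0,.1,.2):print(a,proj('wrist',H2W(P0,pin(a,.048))),proj('wrist',H2W(P0,pin(a,.005))))
```

```text
[ 15.2  98.5 330.6]
-12 [[163.0, 467.0], [160.0, 342.0], [155.0, 317.0], [159.0, 513.0]]
-14 [[163.0, 470.0], [160.0, 345.0], [155.0, 316.0], [158.0, 512.0]]
-16 [[163.0, 474.0], [160.0, 348.0], [155.0, 315.0], [158.0, 511.0]]
-18 [[162.0, 478.0], [160.0, 351.0], [155.0, 314.0], [158.0, 510.0]]
-20 [[162.0, 481.0], [160.0, 355.0], [155.0, 314.0], [158.0, 509.0]]
0 [204.11028221 497.25684564] [260.67659038 488.58348256]
0.1 [204.90311618 505.90312446] [262.04325173 496.73266285]
0.2 [205.58926006 514.74775242] [263.21454652 505.07851843]
```

View pics/w7.png

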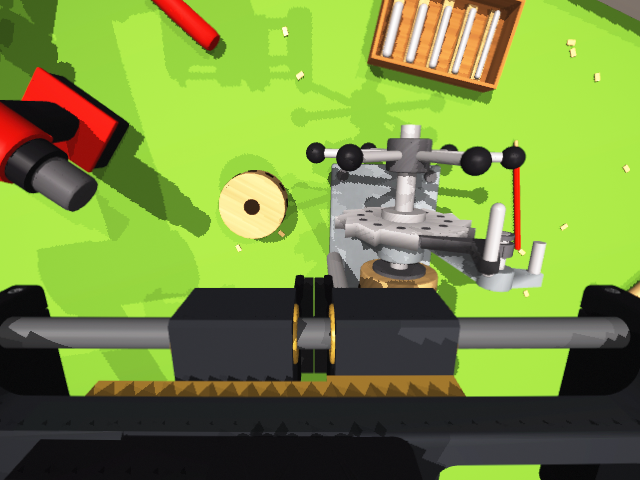

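The ball at (160, 477) gives a lean of about −17°, which is one notch back. The pin tip at (205, 498) means the pawl is seated at about 0. Nothing else has moved and the robot is clear.

```bash
python3 -c "
from station import *
print(finish_job())"
```

```text
the job is handed in; nothing more can be done
None
```

The job is handed in: I threw the pawl back, turned the wheel one notch backward, and let the pawl down into that notch. I then pushed the wheel until the tooth stopped against the pawl's nose, at about 9 N; the last picture showed the pawl seated, and the whole job took about 15 s of the 64 s allowed.

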